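# Put the mixed-up bangles back with their matching sets

### The arm

A 6-joint arm with a two-finger parallel gripper is mounted at the origin on the work surface. World frame = base frame: x ahead of the robot, y to its left, z up, the work surface at z = 0. Lengths are in m, angles in rad, forces in N, time in s.
With the tool pointing down it reaches from about 0.275 to 0.825 m from the base axis. Payload 4.9 kg.
Tool frame: the origin (TCP) lies at the centre of the arm's flange, where the gripper is bolted on; the fingertips stand 173 mm ahead of it and the grasp point (between the pads) lies 155 mm ahead of it; z points along the fingers, y is the line along which they close (so a half turn about z gives the same grasp; the last joint's range is limited). The gripper opens to 85 mm and grips with 20 to 120 N. Pads are 22 mm wide; open, the fingers measure 114 mm over their backs; the gripper's body (76 mm by 85 mm) begins 54 mm behind the grasp point. The pads swing forward as they close: fully open they stand 13 mm farther back than shut.
Start: joints at [1.066, 0.326, -0.193, 1.052, 0, 1.437], TCP at [0.199, 0.513, 0.405] pointing down, gripper open.
Joint ranges: [-2.65, 2.65], [-0.97, 1.79], [-1.3, 1.35], [-1.93, 2.1], [-1.47, 1.37], [-3.14, 3.14]. Speed limits (rad/s): [2.57, 2.57, 3.14, 3.14, 3.14, 3.14].

### API

Orientations are given as a unit quaternion [x, y, z, w].
In Python, from plant import * gives the robot as it stands. Calls block until the motion is done:
- move_to(position, orientation): joint-space move of the TCP to a pose.
- move_linear(position, max_speed=0.15, ori=None): straight line of the TCP; ori=None keeps the orientation; max_speed is the mean speed in m/s.
- move_j(angles): joint-space move.
- set_gripper(opening): finger opening in m; the grip force is fixed at half the most; returns when the fingers have stopped.
- pause(seconds).
- inverse_kinematics(position, orientation): joint angles nearest the present ones, or None.
- camera(name): name is "side" or "top"; returns a dict with "image" (420x560x3 uint8, red, green, blue), "K" (3x3 intrinsics, pixels), "R" (3x3) and "t" (3): a world point X has camera coordinates R X + t. Camera axes: x right, y down, z forward; pixel columns grow to the right and rows downward; lengths in m; the calibration is good to about 2 mm. A picture is of the moment at which its call begins. There is no depth.
A pose or a line that the arm cannot do raises MotionError and nothing moves.
- job_done(): hands the job in; it is judged then, once.
Readings, each from a call of its own:
- get_t(): time.
- get_joint_positions(): joint angles.
- get_dq(): joint speeds.
- get_effort(): joint torques, N m.
- get_eef_pos(): TCP position.
- get_tool_rot(): TCP orientation.
- get_wrist_force(): force on the tool from outside, world axes, zero at the start.
- get_moment(): the same for the moment, N m.
- get_grip_width(): finger opening in m.
- get_gripper_force(): force on a finger pad.
Only numpy, scipy, OpenCV 4.12 (cv2) and the standard library are available. Lean on these libraries where they do the work, as an engineer would, in place of code of your own. Each camera call takes 0.05 s, during which the arm holds its last target. There are 200 camera calls.

### The job

Customers have put the three bangles back on the wrong stands. Put each bangle over the post of the stand whose pendant has its colour, lying flat on the pad, setting each down rather than dropping it; the engraver's slate is clear if you need to lay one aside. Leave the bead jar, the ring cone and the engraver where they are.

Things in the scene. Friction and masses are not known exactly. Their poses are not given: they have to be found in the camera images.
- bangle_turquoise: turquoise-blue rigid bangle with small steel studs: a round band, outer diameter 64 mm, inner diameter 54 mm, 22 mm tall, 60 g, lying flat (its axis is z). Origin: centre of its underside. At the start it lies around the post of a wrong stand. It can be gripped across its outside from above; the fingertips must stay above the pad it lies on.
- bangle_coral: coral-red bangle, otherwise the same as the turquoise one.
- bangle_white: white bangle, otherwise the same as the turquoise one.
- stand_turquoise: fixed display stand of the turquoise set. Dark wooden base: x -42 to +88, y -45 to +45 mm; pad (a bangle lies on it) top at z = 20 mm. Tapered post on the z axis: 36 mm across at the pad, 24 at z = 48, top at z = 54 mm. At x = +50 to +84 a sloped board, 45 mm high, carries pendant and ear studs with turquoise stones; fingers have room on the +y and -y sides. Origin: under the post, on the table.
- stand_coral: the same stand, fixed, for the coral-red set (its pendant and studs are coral red).
- stand_white: the same stand, fixed, for the white set (its pendant and studs are white).
- slate: the engraver's dark grey slate slab, fixed and empty: 120 mm (x) x 150 mm (y), clipped corners, top at z = 12 mm. Origin: centre of its underside. Besides the listed things only a fixed black ring box (60 x 50 mm) stands among the stands; nothing on the table from x = 0.35 to 0.75 and y = -0.45 to 0.45 m is taller than 75 mm.
- bead_jar: loose closed clear jar of pink and turquoise beads with a light wooden lid, 54 mm across, 58 mm high, standing on the table. Origin: centre of its underside.
- ring_cone: loose light wooden ring cone with three metal rings on it, foot 54 mm across, 68 mm high, standing on the table. Origin: centre of its underside.
- engraver: loose cordless engraving handpiece, grey with a steel nose, 150 mm long (along its x), 22 mm thick, lying on the table. Origin: on the table under its middle.
Mind the look-alikes: they are no part of the job. What is meant by the bangle_coral is not pink, and is the smaller of those in its own colour. Leave any orange look-alike of the stand_white alone.

How it is judged:
At the end, for the whole second after the job is handed in: Each bangle lies flat (within 0.1 rad and 3 mm of the pad's height) around the post of the stand of its own colour, its centre within 12 mm of the post's axis, released and at rest (horizontal distance between bangle_turquoise and stand_turquoise below 0.012 m and z of bangle_turquoise in the frame of stand_turquoise between 0.017 and 0.023 m and angle between each of bangle_turquoise, bangle_coral, bangle_white's own z axis and vertical below 0.1 rad and linear speed of each of bangle_turquoise, bangle_coral, bangle_white below 0.02 m/s and contact force between each of bangle_turquoise, bangle_coral, bangle_white and the fingers below 0.1 N and horizontal distance between bangle_coral and stand_coral below 0.012 m and z of bangle_coral in the frame of stand_coral between 0.017 and 0.023 m and horizontal distance between bangle_white and stand_white below 0.012 m and z of bangle_white in the frame of stand_white between 0.017 and 0.023 m); the robot touches nothing.
It fails at once if a bangle is dropped: it falls free with its underside more than 75 mm above the table ((height (world z) of bangle_turquoise above 0.075 m and contact force between bangle_turquoise and anything else below 0.01 N) or (height (world z) of bangle_coral above 0.075 m and contact force between bangle_coral and anything else below 0.01 N) or (height (world z) of bangle_white above 0.075 m and contact force between bangle_white and anything else below 0.01 N)).
It fails at once if the bead jar is moved by more than 15 mm or tipped over (distance of bead_jar from where it was at the start of the episode above 0.015 m or angle between bead_jar's own z axis and vertical above 0.35 rad).
It fails at once if the ring cone is moved by more than 15 mm or tipped over (distance of ring_cone from where it was at the start of the episode above 0.015 m or angle between ring_cone's own z axis and vertical above 0.35 rad).
It fails at once if the engraver is moved by more than 15 mm or tipped over (distance of engraver from where it was at the start of the episode above 0.015 m or angle between engraver's own z axis and vertical above 0.35 rad).
It also fails if it takes over 96 s, if anything falls off the work surface, if the arm or the gripper's body presses on something with over 40 N, if the wrist force passes 120 N, or if a joint passes its speed limit or range.

## Working session

There is one attempt and no reset: what is moved stays moved. The work goes in short steps, each a Python script; the robot and the scene stay as the last script left them, time stands still between calls to the robot, and variables do not carry over. Pictures are saved under pics/ and viewed, at most 14 in all, crops included, and the job is handed in when it is done.

```bash
mkdir -p pics; ls
python3 - <<'E'
from plant import *
import cv2,numpy as np
for n in ("top","side"):
    c=camera(n); cv2.imwrite(f"pics/{n}0.png",cv2.resize(c["image"][:,:,::-1],(784,588),interpolation=cv2.INTER_CUBIC))
    print(n,c["K"].round(1).tolist(),c["R"].round(3).tolist(),c["t"].round(3).tolist())
    np.savez(f"{n}0.npz",**c)
print(get_t(),get_tool_rot())
E
```

```text
pics
top [[470.6, 0.0, 273.6], [0.0, 470.6, 204.9], [0.0, 0.0, 1.0]] [[-0.026, -0.999, 0.02], [-0.982, 0.022, -0.189], [0.189, -0.025, -0.982]] [0.035, 0.482, 0.91]
side [[418.9, 0.0, 279.2], [0.0, 418.9, 203.5], [0.0, 0.0, 1.0]] [[0.936, -0.351, 0.006], [-0.27, -0.731, -0.627], [0.225, 0.585, -0.779]] [-0.429, 0.195, 0.887]
0.1 [ 1.84317103e-01  9.82866517e-01 -7.43181322e-04 -2.51250427e-04]
```

View pics/top0.png

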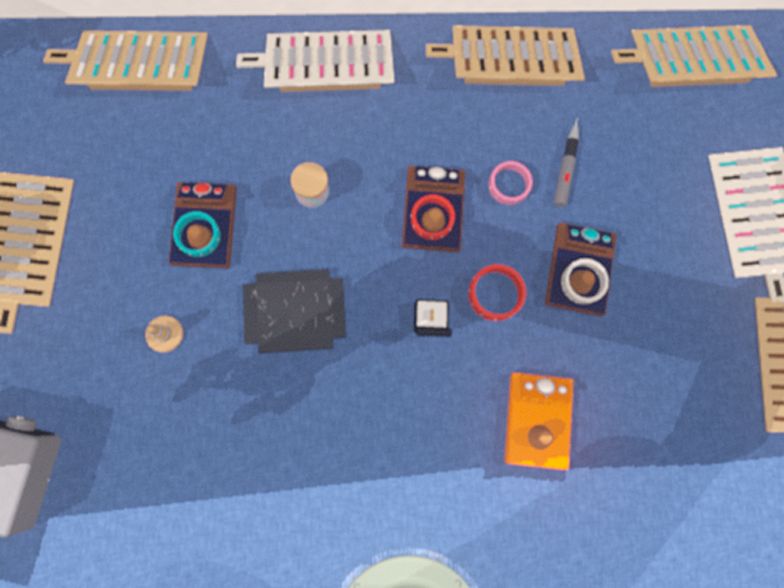

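View pics/side0.png

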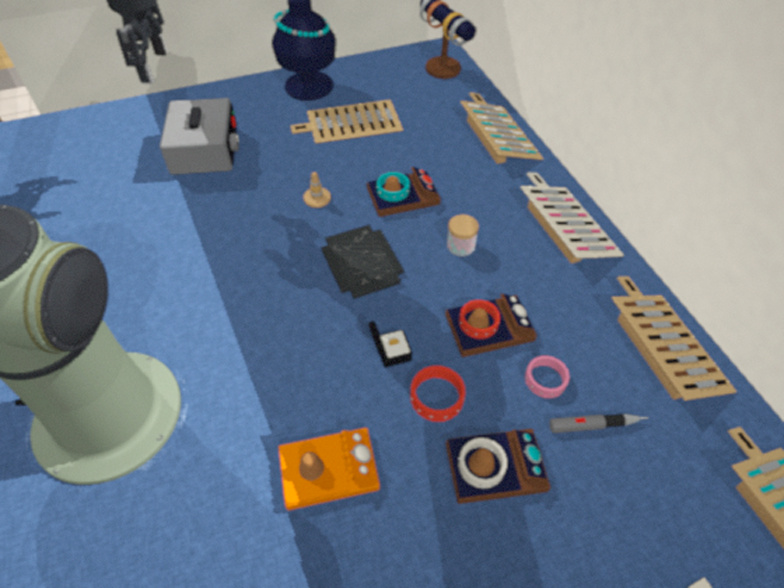

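The coral candidates, in top-picture pixels, are the red ring on the white stand (432,217), a larger red ring on the table (497,292) and a pink ring (511,182). I choose the one at (432,217). The white-stand candidates are the brown stand (433,207) and the orange one (540,420), and I choose the brown one. Next I fit the bangles and check in a close crop.

```bash
cat > vis.py <<'E'
import cv2,numpy as np
from scipy.optimize import least_squares
def proj(c,X):
    p=(np.atleast_2d(X)@c["R"].T+c["t"])@c["K"].T
    return p[:,:2]/p[:,2:]
def ray(c,uv,z):
    d=c["R"].T@np.linalg.inv(c["K"])@np.array([*uv,1.]); o=-c["R"].T@c["t"]
    return o+d*(z-o[2])/d[2]
A=np.linspace(0,2*np.pi,60)
def circ(x,y,z,r): return np.c_[x+r*np.cos(A),y+r*np.sin(A),0*A+z]
def hullc(p):
    m=cv2.moments(cv2.convexHull(p.astype(np.float32))); return np.array([m['m10'],m['m01']])/m['m00']
def mask(c,col):
    h,s,v=cv2.split(cv2.cvtColor(c["image"],cv2.COLOR_RGB2HSV))
    return {"turquoise":(h>80)&(h<98)&(s>110)&(v>70),"coral":((h<6)|(h>174))&(s>140)&(v>90),"white":(s<60)&(v>130)}[col].astype(np.uint8)
def blob(c,col,xy,z):
    """largest blob of that colour near world xy; returns its pixel points"""
    m=mask(c,col); u=proj(c,[*xy,z])[0]; near=np.zeros_like(m); cv2.circle(near,tuple(int(i) for i in u),29,1,-1)
    m=cv2.morphologyEx(m*near,cv2.MORPH_CLOSE,np.ones((3,3),np.uint8))
    n,l,st,_=cv2.connectedComponentsWithStats(m); k=1+np.argmax(st[1:,4]); y,x=np.where(l==k); return np.c_[x,y]
def fit(cams,col,xy,z0):
    H=[cv2.convexHull(blob(c,col,xy,z0+.02).astype(np.float32)) for c in cams]
    C=[hullc(h[:,0]) for h in H]
    f=lambda p:np.concatenate([hullc(proj(c,np.r_[circ(*p,z0,.032),circ(*p,z0+.022,.032)]))-k for c,k in zip(cams,C)])
    r=least_squares(f,xy); m=[cv2.contourArea(cv2.convexHull(proj(c,np.r_[circ(*r.x,z0,.032),circ(*r.x,z0+.022,.032)]).astype(np.float32))) for c in cams]
    return r.x,r.fun,[cv2.contourArea(h)/a for h,a in zip(H,m)]
E
python3 - <<'E'
from vis import *
T,S=[dict(np.load(n+"0.npz")) for n in("top","side")]
B={"turquoise":(197,233),"coral":(432,217),"white":(585,282)}
tiles=[]
for k,uv in B.items():
    g=ray(T,np.array(uv)/1.4,.042)[:2]; xy,res,ar=fit([T,S],k,g,.02); print(k,xy.round(4),res.round(2),np.round(ar,2))
    for c in(T,S):
        u=proj(c,[xy[0]+.02,xy[1],.03])[0].astype(int)-[33,37]
        t=cv2.resize(c["image"][u[1]:u[1]+75,u[0]:u[0]+66,::-1],(264,300),interpolation=cv2.INTER_CUBIC)
        print(" crop origin",u)
        q=proj(c,circ(*xy,.042,.032)); cv2.polylines(t,[((q-u+.5)*4).astype(int)],True,(0,255,0),1); tiles.append(t)
cv2.imwrite("pics/crops.png",np.vstack([np.hstack(tiles[0::2]),np.hstack(tiles[1::2])]))
print("slate",ray(T,np.array((295,311))/1.4,.012))
E
```

```text
turquoise [0.5729 0.2985] [ 0.23 -0.02 -0.07 -0.43] [1.01 1.  ]
 crop origin [107 120]
 crop origin [253  94]
coral [ 0.5922 -0.0536] [ 0.01  0.03  0.02 -0.03] [0.96 0.96]
 crop origin [275 108]
 crop origin [316 188]
white [ 0.4892 -0.2759] [-0.13 -0.17 -0.14  0.2 ] [0.98 0.93]
 crop origin [383 153]
 crop origin [320 289]
slate [0.45595734 0.15478883 0.012     ]
```

View pics/crops.png

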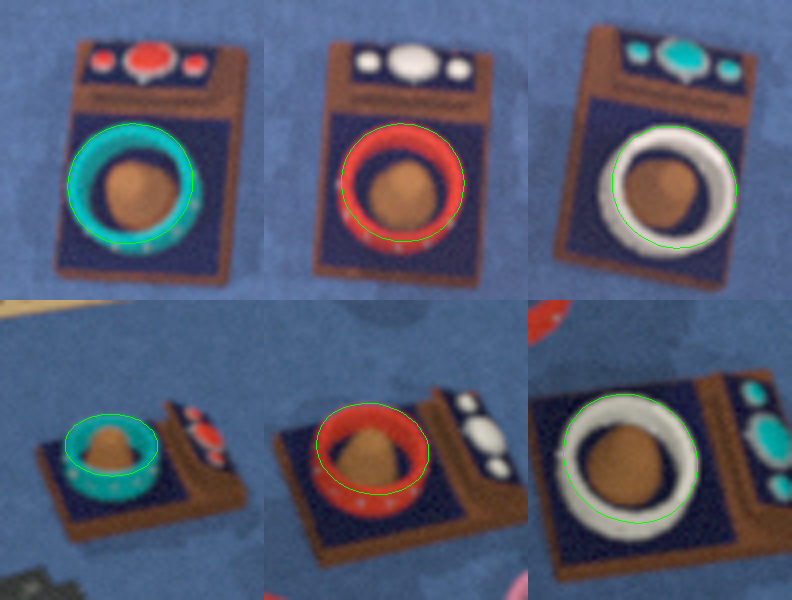

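The crops confirm the choice. The outline areas match 64 mm rings (ratios 0.93–1.01), and each stand's pendant is clear. Next I fit the stands from base outline, cross-checked with the post.

```bash
cat > stands.py <<'E'
from vis import *
from scipy.optimize import minimize
T,S=[dict(np.load(n+"0.npz")) for n in("top","side")]
G={"coral":(.5729,.2985),"white":(.5922,-.0536),"turquoise":(.4892,-.2759)}
P=np.array([[x,y,z] for x,y,z in [(a,b,c) for a in(-.042,.088) for b in(-.045,.045) for c in(0,.02)]+[(.082,b,.045) for b in(-.045,.045)]])
def pts(p): 
    c,s=np.cos(p[2]),np.sin(p[2]); return P@np.array([[c,s,0],[-s,c,0],[0,0,1]])+[p[0],p[1],0]
def bmask(c,xy):
    h,s,v=cv2.split(cv2.cvtColor(c["image"],cv2.COLOR_RGB2HSV))
    tab=(h>100)&(h<120)&(v>85)&(s>80)
    m=(~tab).astype(np.uint8); near=np.zeros_like(m)
    u=proj(c,[xy[0]+.02,xy[1],.02])[0]; cv2.circle(near,tuple(int(i) for i in u),50,1,-1)
    m=cv2.morphologyEx(m,cv2.MORPH_OPEN,np.ones((3,3),np.uint8))*near
    n,l,st,_=cv2.connectedComponentsWithStats(m); k=1+np.argmax(st[1:,4]); y,x=np.where(l==k)
    H=cv2.convexHull(np.c_[x,y].astype(np.float32)); return H
def fitstand(xy):
    Hs=[bmask(c,xy) for c in(T,S)]
    def f(p):
        e=0
        for c,H in zip((T,S),Hs):
            M=cv2.convexHull(proj(c,pts(p)).astype(np.float32)); i,_=cv2.intersectConvexConvex(M,H)
            e+=1-i/(cv2.contourArea(M)+cv2.contourArea(H)-i)
        return e
    best=min((minimize(f,[xy[0],xy[1],a],method="Nelder-Mead",options=dict(initial_simplex=np.array([xy[0],xy[1],a])+np.array([[0,0,0],[.02,0,0],[0,.02,0],[0,0,.2]]))) for a in(-.25,0,.25)),key=lambda r:r.fun)
    return best.x,best.fun,Hs
if __name__=="__main__":
    tiles=[]
    for k,xy in G.items():
        p,e,Hs=fitstand(xy); print(k,p.round(4),round(e,3))
        # post blob (brown) inside the ring, top view
        h,s,v=cv2.split(cv2.cvtColor(T["image"],cv2.COLOR_RGB2HSV))
        br=((h>=6)&(h<22)&(s>80)&(v>75)).astype(np.uint8); n=np.zeros_like(br); cv2.fillConvexPoly(n,proj(T,circ(*xy,.042,.028)).astype(int),1)
        y,x=np.where(br*n); fr=lambda a,b:np.r_[circ(a,b,.02,.018),circ(a,b,.048,.012)]
        uv=hullc(np.c_[x,y]); r=least_squares(lambda q:hullc(proj(T,fr(*q)))-uv,xy); print("  post",r.x.round(4),len(x),round(cv2.contourArea(cv2.convexHull(proj(T,fr(*r.x)).astype(np.float32)))))
        for c,H in zip((T,S),Hs):
            u=proj(c,[xy[0]+.02,xy[1],.03])[0].astype(int)-[33,37]
            t=cv2.resize(c["image"][u[1]:u[1]+75,u[0]:u[0]+66,::-1],(264,300),interpolation=cv2.INTER_CUBIC)
            d=lambda q,col:cv2.polylines(t,[((q-u+.5)*4).astype(int)],True,col,1)
            d(cv2.convexHull(proj(c,pts(p)).astype(np.float32))[:,0],(0,255,0)); d(H[:,0],(0,255,255))
            d(proj(c,circ(p[0],p[1],.048,.012)),(255,0,255)); d(proj(c,circ(*r.x,.048,.012)),(255,255,255))
            tiles.append(t)
    cv2.imwrite("pics/stands.png",np.vstack([np.hstack(tiles[0::2]),np.hstack(tiles[1::2])]))
E
python3 stands.py
```

```text
coral [ 0.5695  0.2969 -0.0872] 0.176
  post [0.5714 0.2979] 213 247
white [ 0.5892 -0.0552 -0.0982] 0.154
  post [ 0.5902 -0.0558] 205 228
turquoise [ 0.4891 -0.273  -0.2281] 0.158
  post [ 0.4892 -0.274 ] 219 249
```

View pics/stands.png

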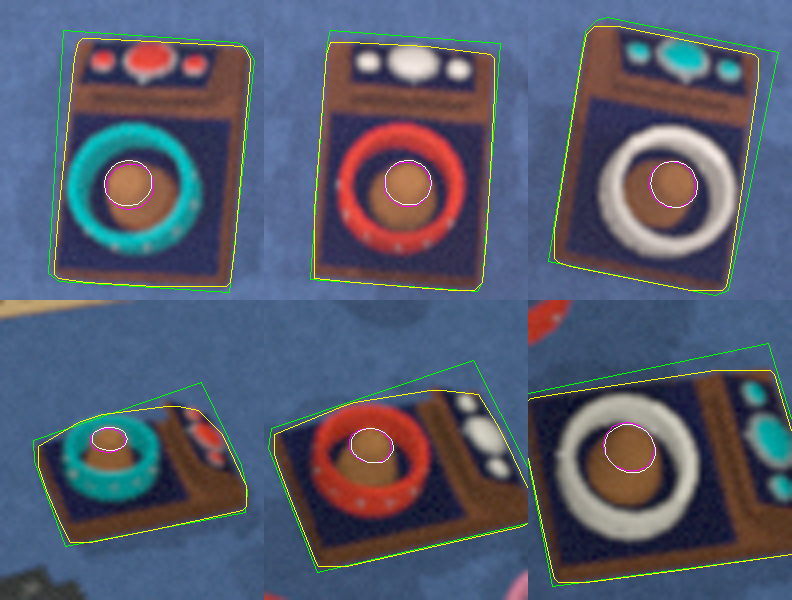

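Base and post fits agree within 2 mm, so I average them. Cycle: turquoise to slate, coral to the coral stand, white to the white stand, then turquoise to the turquoise stand. First grasp now.

```bash
cat > job.py <<'E'
from plant import *
import numpy as np
Y={"coral":-.09,"white":-.10,"turquoise":-.23}
STAND={"coral":(.5705,.2975),"white":(.590,-.0555),"turquoise":(.489,-.2735)}
HI=.285
def q(yaw): a=(yaw+np.pi)/2; return [np.cos(a),np.sin(a),0,0]
def over(xy,yaw): move_to([*xy,HI],q(yaw))
def down(xy,z):
    move_linear([*xy,z+.02],.15); f0=get_wrist_force(); move_linear([*xy,z],.03); print("down t",round(get_t(),1),"dF",np.round(get_wrist_force()-f0,1))
def pick(xy,yaw,z=.197):
    over(xy,yaw); down(xy,z); set_gripper(.055); print("width",round(get_grip_width(),4),"force",get_gripper_force())
def lift():
    p=get_eef_pos(); move_linear([p[0],p[1],HI],.12); print("lifted width",round(get_grip_width(),4),get_gripper_force())
def place(xy,yaw,z):
    over(xy,yaw); down(xy,z+.0005); set_gripper(.085); pause(.2); p=get_eef_pos(); move_linear([p[0],p[1],HI],.15); print("placed",round(get_t(),1))
def shot(name,xy,out):
    import cv2; from vis import proj
    c=camera(name); np.savez(out+".npz",**c); u=proj(c,[*xy,.03])[0].astype(int); y,x=max(u[1]-70,0),max(u[0]-90,0)
    cv2.imwrite(f"pics/{out}.png",cv2.resize(c["image"][y:y+140,x:x+180,::-1],None,fx=4,fy=4,interpolation=cv2.INTER_CUBIC))
E
python3 - <<'E'
from job import *
for xy,w in [*[(STAND[k],Y[k]) for k in Y],((.456,.155),0)]:
    for z in(HI,.19):
        j=inverse_kinematics([*xy,z],q(w)); print(None if j is None else np.round(j,2))
pick((.5729,.2985),Y["coral"]); shot("side",(.573,.2985),"grip1")
E
```

```text
[ 0.37  0.59 -0.09  0.89  0.    0.46]
[ 0.37  0.7  -0.18  0.7   0.    0.46]
[-0.22  0.5  -0.24  0.82  0.   -0.12]
[-0.22  0.62 -0.33  0.62  0.   -0.12]
[-0.64  0.45 -0.33  0.79  0.   -0.41]
[-0.64  0.58 -0.42  0.58  0.   -0.41]
[ 0.17  0.32 -0.54  0.71  0.    0.17]
[ 0.17  0.47 -0.63  0.47  0.    0.17]
down t 3.2 dF [-1.6  1.1 -0.6]
width 0.0616 force 65.37911027669907
```

View pics/grip1.png

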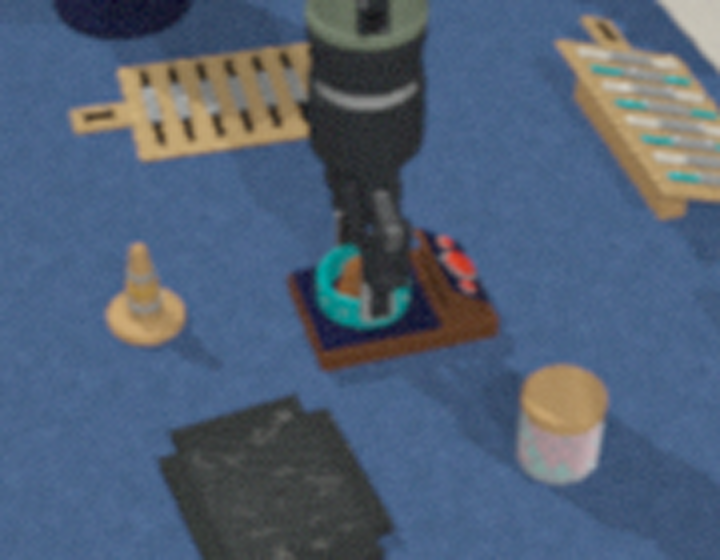

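The finger reaches low on the band and the bangle is still round the post. The grip looks sound, so I go on to the slate.

Run:
```python
from job import *
lift(); place((.456,.155),0,.197-.008)
pick((.5922,-.0536),Y["white"]); lift(); shot("side",(.59,-.0536),"grip2")
over((STAND["coral"]),Y["coral"]); shot("top",(.51,.2),"t2")
```

```text
lifted width 0.0609 64.92309797555208
down t 6.7 dF [-5.1 -0.8 10.9]
placed 8.0
down t 10.4 dF [-0.3  0.4  0.4]
width 0.0618 force 64.82150059193373
lifted width 0.061 64.97115176171064
```

View pics/grip2.png

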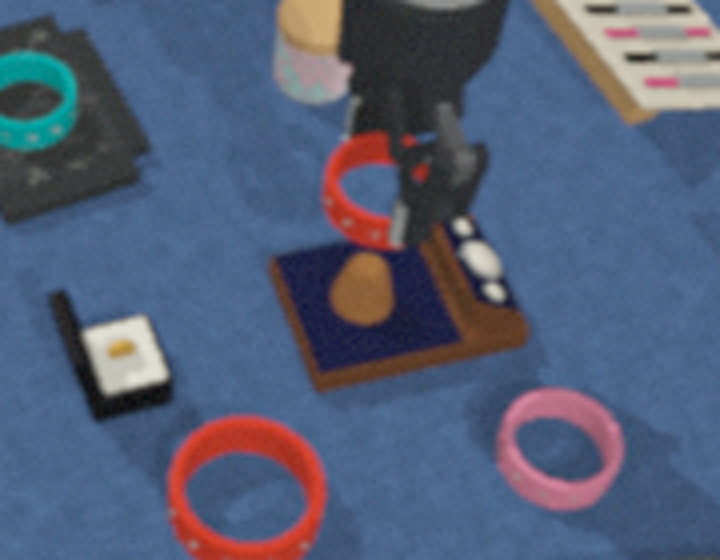

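View pics/t2.png

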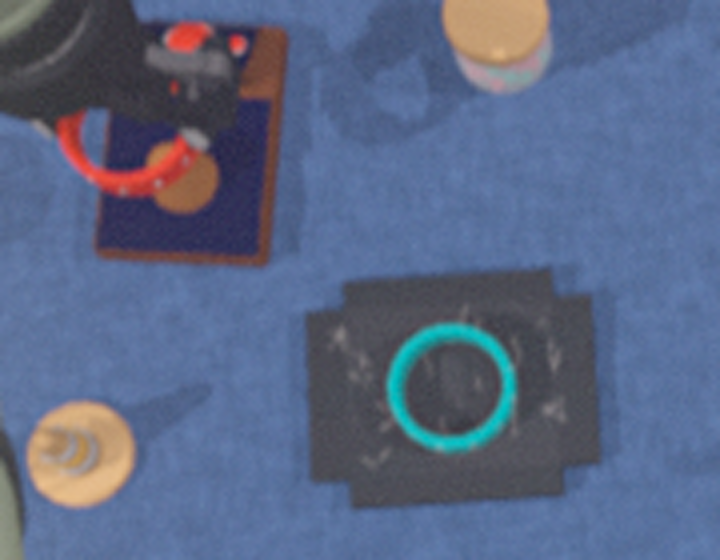

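Turquoise lies flat on the slate and coral hangs level above the coral stand, as expected. Continuing.

Run:
```python
from job import *
from vis import fit
place(STAND["coral"],Y["coral"],.197)
pick((.4892,-.2759),Y["turquoise"]); lift(); place(STAND["white"],Y["white"],.197)
move_to([.40,-.25,HI+.05],q(0)); shot("top",(.55,.13),"t3"); shot("side",(.55,.13),"s3")
C=[dict(np.load(n+".npz")) for n in("t3","s3")]
for k,xy,z in(("coral",STAND["coral"],.02),("white",STAND["white"],.02),("turquoise",(.456,.155),.012)):
    r=fit(C,k,xy,z); print(k,r[0].round(4),r[1].round(1),np.round(r[2],2),"d",(r[0]-xy).round(4))
```

```text
down t 14.8 dF [-3.3 -1.5  6.7]
placed 16.1
down t 19.6 dF [-0.2 -0.5  1.1]
width 0.0615 force 64.10181697458029
lifted width 0.0614 64.95924230664968
down t 23.2 dF [-3.4  0.6  8. ]
placed 24.5Traceback (most recent call last):
  File "<stdin>", line 8, in <module>
  File "vis.py", line 22, in fit
    H=[cv2.convexHull(blob(c,col,xy,z0+.02).astype(np.float32)) for c in cams]
                      ~~~~^^^^^^^^^^^^^^^^^
  File "vis.py", line 20, in blob
    n,l,st,_=cv2.connectedComponentsWithStats(m); k=1+np.argmax(st[1:,4]); y,x=np.where(l==k); return np.c_[x,y]
                                                      ~~~~~~~~~^^^^^^^^^^
    return _wrapfunc(a, 'argmax', axis=axis, out=out, **kwds)
    return bound(*args, **kwds)
ValueError: attempt to get argmax of an empty sequence
```

View pics/s3.png

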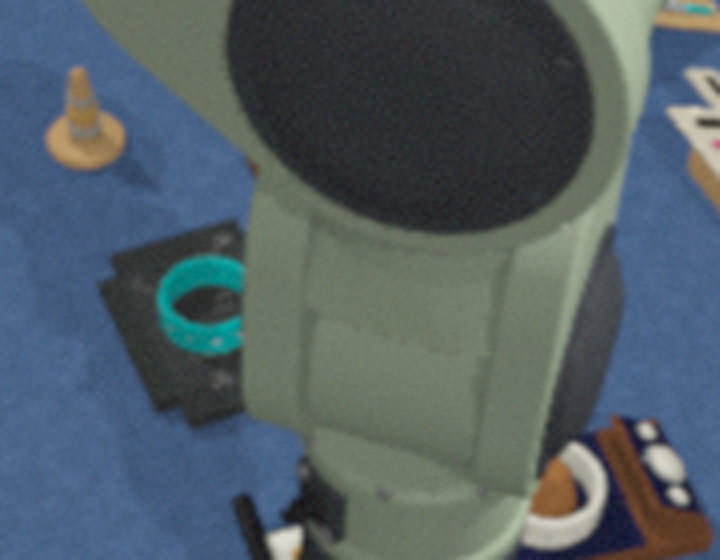

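The side view is blocked by the arm, but white is around the white stand's post. I fit turquoise from the top view, move it, then check from the start pose.

Run:
```python
from job import *
from vis import fit
r=fit([dict(np.load("t2.npz"))],"turquoise",(.456,.155),.012); print(r[0].round(4),np.round(r[2],2))
assert np.linalg.norm(r[0]-[.456,.155])<.008
pick(tuple(r[0]),0,.189); lift(); place(STAND["turquoise"],Y["turquoise"],.197)
move_j([1.066,.326,-.193,1.052,0,1.437])
shot("top",(.55,0),"t4"); shot("side",(.55,0),"s4")
import cv2
C=[dict(np.load(n+".npz")) for n in("t4","s4")]
for n,c in zip("ts",C): cv2.imwrite(f"pics/{n}4.png",cv2.resize(c["image"][:,:,::-1],(784,588),interpolation=cv2.INTER_CUBIC))
for k in STAND:
    r=fit(C,k,STAND[k],.02); print(k,r[0].round(4),r[1].round(1),np.round(r[2],2),"d",(r[0]-STAND[k]).round(4))
print(get_t(),get_eef_pos())
```

```text
[0.4558 0.1557] [0.98]
down t 28.6 dF [ 1.   0.3 -0.5]
width 0.0614 force 63.212760128080845
lifted width 0.061 64.91069443523884
down t 33.0 dF [-2.1  1.4 10.1]
placed 34.3
coral [0.5699 0.2978] [ 0.3 -0.1 -0.1 -0.4] [0.94 0.94] d [-0.0006  0.0003]
white [ 0.5897 -0.0549] [-0.1 -0.1 -0.1  0.2] [1.   0.97] d [-0.0003  0.0006]
turquoise [ 0.4887 -0.2738] [-0.  -0.  -0.   0.1] [0.99 1.02] d [-0.0003 -0.0003]
37.3417 [0.19973164 0.51229134 0.4045358 ]
```

View pics/t4.png

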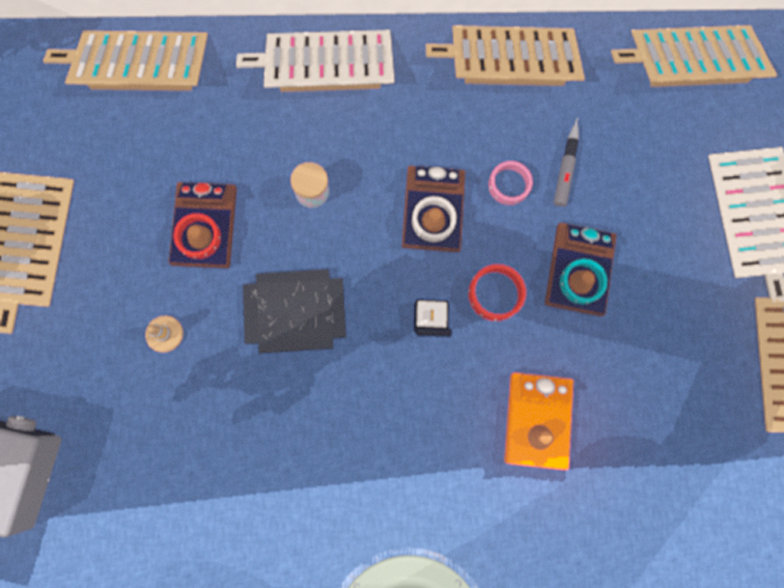

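View pics/s4.png

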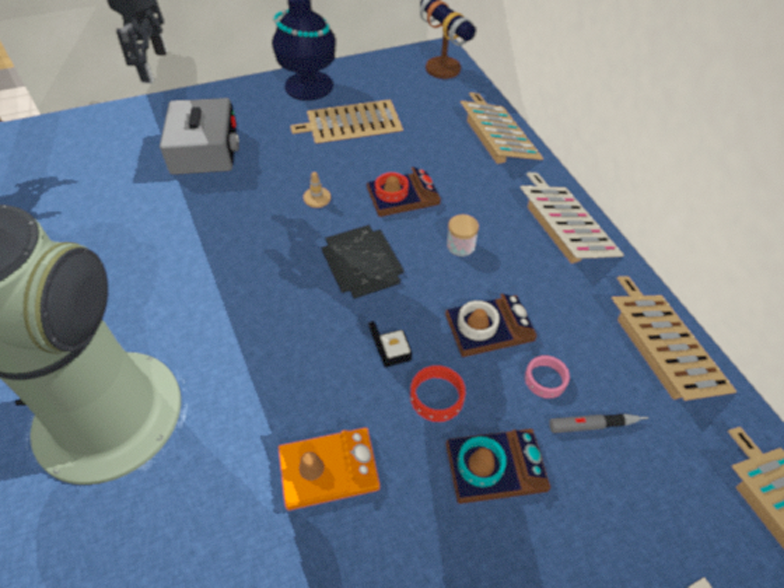

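Each bangle lies flat around its own post: coral at (197,236), white at (434,219) and turquoise at (583,282) in the top picture. The jar, cone and engraver have not moved.

```bash
python3 -c "
from plant import *
print(job_done())"
```

```text
the job is handed in; nothing more can be done
None
```

I handed the job in at about 37 s: each bangle lies flat on the stand of its own colour, within about 1 mm of where I aimed (post positions good to about 2 mm), and the jar, cone and engraver look unmoved; no verdict came back.

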